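# Clamp a pressure manifold on a T-slot plate

## Robot

A 6-joint arm with a two-finger parallel gripper is mounted at the origin on the work surface; the furniture and walls round the work are solid. World frame = base frame: x ahead of the robot, y to its left, z up, the work surface at z = 0. Lengths are in m, angles in rad, forces in N, time in s.
With the tool pointing down it reaches from about 0.375 to 0.9 m from the base axis. Payload 3.1 kg.
Tool frame: the origin (TCP) lies between the finger pads; the fingertips stand robot.tip_extent ahead of it and the grasp point (between the pads) lies 3 mm ahead of it (robot.tip_extent is the distance from the TCP to the fingertips, in m); z points along the fingers, x is the direction in which the jaws open and shut, and the axes are right-handed (so a half turn about z gives the same grasp; the last joint's range is limited). The gripper opens to 87 mm and grips with 3 to 60 N. Pads are 19 mm wide; open, the fingers measure 117 mm over their backs; the gripper's body (75 mm by 190 mm) begins 51 mm behind the grasp point.
Start: joints at [-1.383, 0.527, 1.433, -0, 1.181, -0.178], TCP at [0.224, -0.583, 0.245] pointing down, gripper open.
Joint ranges: [-3.08, 3.08], [-0.75, 2.2], [0.22, 2.44], [-1.43, 4.57], [0, 2.65], [-2.85, 2.85]. Speed limits (rad/s): [2.79, 2.79, 3.14, 3.14, 3.14, 3.14].

## Interface

Orientations are given as a unit quaternion [x, y, z, w].
In Python, from rig import robot, cams gives the robot as it stands.
- The arm moves only by the tool carry_out, never from a script. Its argument "steps" is a list of rows, each a list of 3 entries, a list of its own where there are three numbers: the shift along the world's x, y, z in cm, then the turn about the world's z in degrees, then the closure, from 0 (fully open) to 1 (shut). In form: [[[dx, dy, dz], spin, fingers], ...]. A call has 1 to 10 rows; each row shifts and turns the pose as measured when the row begins; what a row does not reach is not made up. A row lasts 1/10 s, in which the tool goes at most 50 mm and 8.59 degrees, less where a joint would pass 70% of its speed; a pose out of reach is approached as far as the arm can. A call with a gripper value outside its range is refused whole. The fingers move at their own pace and stop on an object; "squeeze" is the grip in N (left out, the last holds). Time passes only in rows, so rows that do not move let the fingers close. It gives the time, the measured TCP pose, the force and the opening at its end, in the units of the state.
- robot.get_obs(): the state, without advancing time (a new reading comes with each control period).
- cams.camera(name): name is "side" or "top" or "wrist"; returns a dict with "pixels" (400x640x3 uint8, red, green, blue), "fx", "fy", "cx", "cy" (pixels), "eye" and "rotation" of the camera in the world. Camera axes: x right, y up, looking along -z (the intrinsics and any distortion apply to the point x, -y, -z); pixel columns grow to the right and rows downward; lengths in m; the calibration is good to about 2 mm. The wrist camera is an equidistant fisheye: a pixel r from the principal point sees the ray r / f radians off the axis. A picture is of the moment at which its call begins. There is no depth.
- robot.hand_in(): hands the job in, once; it reports no verdict.
The state is a dict: "time": time; "q": joint angles; "joint_velocities": joint speeds; "joint_torque": joint torques, N m; "position": TCP position; "tool_rot": TCP orientation; "ft_force": force on the tool from outside, world axes, zero at the start; "moment": the same for the moment, N m; "grip_width": finger opening in m.
Only numpy, scipy, OpenCV 4.12 (cv2) and the standard library are available. Lean on these libraries where they do the work, as an engineer would, in place of code of your own. Each camera call takes 0.05 s, during which the arm holds its last target. There are 200 camera calls.

## Task

Clamp the blue manifold block down on the T-slot plate, ready for its gauges. First straighten it over the slot and bring its far end fully home against the stop bar; then take the T-bolt from the wooden holder, lower its head into the slot in front of the notched foot, slide it along the slot to the bottom of the notch, turn it clockwise by the wing until the head stands square under the lips, and go on tightening the wing nut until the foot is firmly clamped. Do not disturb the oil bottle beside the work.

Things in the scene. Friction and masses are not known exactly. Their poses are not given: they have to be found in the camera images.
- slot_plate: Grey steel T-slot plate, fixed on the worktop, 120 (x) x 226 (y) x 42 mm high; origin at the centre of its underside. The T-slot runs along y through the whole plate at x = 0, open at both ends: mouth 18 mm wide from the top face down to z = 27 mm, below it a channel 31.5 mm wide with its floor at z = 14 mm. Tapped holes beside it are not used.
- stop_face (a point): Foot of the face of the dark stop bar (16 mm thick, 18 mm high) that lies across the plate's +y end: 97 mm along y from the plate's centre, at the top face (z = 42 mm of the plate), over the slot. Axes as the plate's; the face looks to -y.
- manifold: Blue manifold block with a notched foot, loose, 0.45 to 0.75 kg, 46 (x) x 159 mm (y), lying askew on the plate. Origin on the underside at the notch's seat. Block: y = 45 to 135 mm, 34 mm high. Foot: y = -24 to 45 mm, 12 mm thick, its notch 16 mm wide, open at the -y end, closed at y = 8 mm. Home: y along the slot, the face at y = 135 mm against the stop.
- manifold_block (a point): Point near the manifold's centre of mass, 78 mm along its y from the notch seat, 17 mm above its underside: grasp here across the 46 mm width (x). Two capped ports, 19 mm high, stand on top of the block at y = 80 and 114 mm of the manifold. Axes as the manifold's.
- notch_seat (a point): Centre of the notch's seat, where the bolt's axis belongs, at the foot's top face (12 mm above the manifold's underside); axes as the manifold's.
- tbolt: Steel T-bolt with a black wing nut, 0.22 kg, 104 mm high, upright in the holder; origin under the head's centre, z up. Head 14 (x) x 30.5 (y) x 11 mm, shank 12 mm thick. It passes the slot's mouth only with its y along the slot. On the channel floor it can turn a quarter turn, clockwise from above only, until it stops square under the lips.
- wing_nut: Nut on the T-bolt: 30 mm flange (underside 42 mm above the bolt's origin at the start), 13 mm neck, wing. Right-hand thread, 10 mm a turn, friction 0.07 N m: turned clockwise it carries the bolt along until the head stops square, then runs down 4 mm (2.5 rad) until it clamps; 0.5 to 1 rad more is tight (0.25 N m). It stays where left. Axes as the bolt's at first.
- wing (a point): Centre of the wing, 92 mm above the head's underside at the start: 14 mm thick (x), 60 mm long (y, along the head at the start), 24 mm high. Grasp it from above across the 14 mm. Fingers opened to 75 mm or more can turn round it for a new grasp.
- bolt_holder: Wooden holder, fixed, 84 (x) x 86 (y) x 34 mm, with two oblong pockets 24 mm deep (floor 10 mm above the worktop), long along its y; origin at the centre of its underside. The T-bolt stands in the one at x = +20 mm. Lift it at least 30 mm straight up to free it.
- oil_bottle: White dropper bottle with a red tip, 46 mm thick, 119 mm high, standing loose on the worktop; origin under its centre. Leave it alone.
Not all that is in view belongs to the job. There is more than one size of the tbolt; the job needs the smaller.

How it is judged:
By the outcome, as a careful person would: the job done as asked, in the order asked, and still so for the second after the job is handed in, with the robot touching nothing.
It also fails if it takes over 72 s, if anything falls off the work surface, if the arm or the gripper's body presses on something with over 40 N, if the wrist force passes 120 N, or if a joint passes its speed limit or range.

## Working session

There is one attempt and no reset: what is moved stays moved. The work goes in short steps, Python scripts to look and compute and a tool call to move; the robot and the scene stay as the last step left them, time stands still between calls to the robot, and variables do not carry over. Pictures are saved under pics/ and viewed, about 8 in all and at most 12, crops included, and the job is handed in when it is done.

Besides the shell and the picture viewer there is one more tool, called after ">>>" as name(argument=value, ...) on one line, values as JSON. carry_out: Moves the arm, as the interface text tells. Its arguments: {"type":"object","properties":{"steps":{"type":"array"},"squeeze":{"type":"number"}},"required":["steps"]}

```bash
ls; mkdir -p pics; cat > h.py <<'E'
import numpy as np, cv2
from rig import robot, cams
def shot(n,f):
    c=cams.camera(n); cv2.imwrite('pics/'+f,np.ascontiguousarray(c['pixels'][:,:,::-1]))
    np.savez('pics/'+f+'.npz',**{k:np.array(v) for k,v in c.items()}); return c
def load(f): return dict(np.load('pics/'+f+'.npz'))
def R(c):
    r=np.array(c['rotation'])
    if r.shape==(3,3): return r
    from scipy.spatial.transform import Rotation as Ro
    return Ro.from_quat(r).as_matrix()
def ray(c,u,v,fish=False):
    a=(u-c['cx'])/c['fx']; b=(v-c['cy'])/c['fy']
    if fish:
        t=np.hypot(a,b); s=np.sin(t)/max(t,1e-9); d=np.array([a*s,-b*s,-np.cos(t)])
    else: d=np.array([a,-b,-1.])
    return R(c)@d
def onz(c,u,v,z,fish=False):
    d=ray(c,u,v,fish); e=np.array(c['eye']); return e+d*(z-e[2])/d[2]
def proj(c,p,fish=False):
    q=R(c).T@(np.array(p)-c['eye']); x,y,z=q[0],-q[1],-q[2]
    if fish:
        r=np.hypot(x,y); t=np.arctan2(r,z)/max(r,1e-9); return c['cx']+c['fx']*x*t, c['cy']+c['fy']*y*t
    return c['cx']+c['fx']*x/z, c['cy']+c['fy']*y/z
def tri(obs):
    A=np.zeros((3,3)); b=np.zeros(3)
    for c,u,v,f in obs:
        d=ray(c,u,v,f); d/=np.linalg.norm(d); P=np.eye(3)-np.outer(d,d); A+=P; b+=P@np.array(c['eye'])
    return np.linalg.solve(A,b)
E
python3 - <<'E'
from h import *
print(robot.get_obs(), robot.tip_extent)
a=shot('top','t0.png'); b=shot('side','s0.png')
for c in(a,b): print({k:v for k,v in c.items() if k!='pixels'})
E
```

```text
pics
{'time': 0.0, 'q': array([-1.38253221e+00,  5.28478038e-01,  1.43392336e+00, -1.54902800e-05,
        1.18138693e+00, -1.78515543e-01]), 'joint_velocities': array([-0.00022317,  0.00104201,  0.00059358,  0.0004516 , -0.00088718,
        0.00124258]), 'joint_torque': array([ 1.14315571e-03, -4.40041852e+01, -1.76590669e+01,  6.34805532e-02,
        5.80442918e-02, -1.44177684e-04]), 'position': array([ 0.22401411, -0.58272863,  0.24355759]), 'tool_rot': array([ 8.24201134e-01, -5.66296111e-01, -7.85102727e-04, -7.67406494e-04]), 'ft_force': array([ 0.47078138,  0.04710861, -0.51414938]), 'moment': array([-0.01451683,  0.01882707, -0.02478938]), 'grip_width': 0.08732882381311693} 0.022
{'fx': 375.0334563493618, 'fy': 375.0334563493618, 'cx': 318.95347426980726, 'cy': 200.55200584875217, 'eye': array([ 0.3835381 , -0.25642796,  0.93224377]), 'rotation': array([ 0.02769129, -0.02723095, -0.69740156,  0.71562751])}
{'fx': 516.9960264976133, 'fy': 516.9960264976133, 'cx': 319.97950834132416, 'cy': 203.46177206367832, 'eye': array([0.414179  , 0.6522209 , 0.46094058]), 'rotation': array([-1.02117974e-02,  5.55884692e-01,  8.31196679e-01, -8.94461898e-05])}
```

View pics/t0.png

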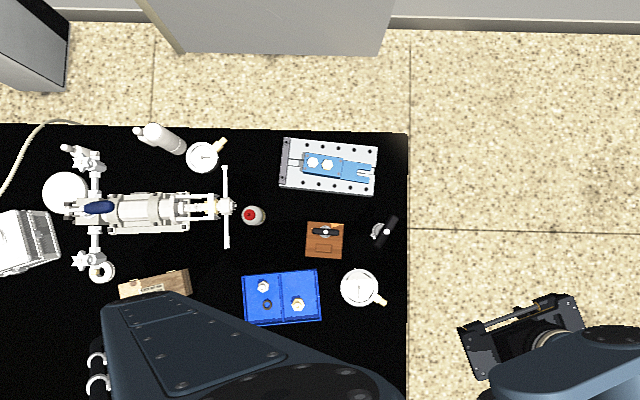

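View pics/s0.png

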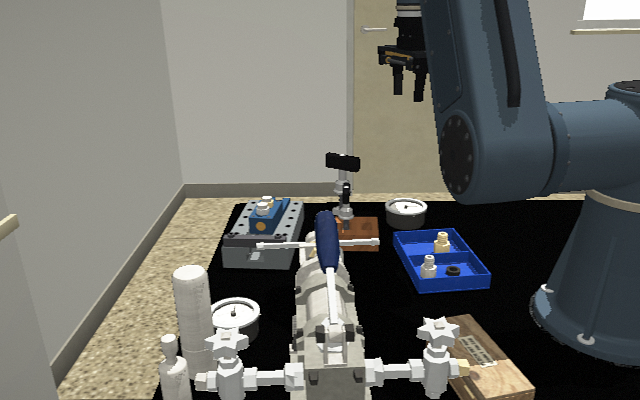

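```bash
python3 - <<'E'
import cv2
a=cv2.imread('pics/t0.png')[125:265,235:405]
cv2.imwrite('pics/t0c.png',cv2.resize(a,None,fx=4,fy=4,interpolation=cv2.INTER_CUBIC))
from h import *
c=load('t0.png')
for n,u,v,z in [('plate',328,167,.042),('holder',325,240,.034),('wing',325,231,.1),('bolt2',385,230,.12),('bottle',253,215,.1)]: print(n,onz(c,u,v,z))
E
```

```text
plate [ 0.53405167 -0.27455658  0.042     ]
holder [ 0.35957125 -0.27177376  0.034     ]
wing [ 0.38113117 -0.27016042  0.1       ]
bolt2 [ 0.38668029 -0.39929197  0.12      ]
bottle [ 0.41239037 -0.10957365  0.1       ]
```

View pics/t0c.png

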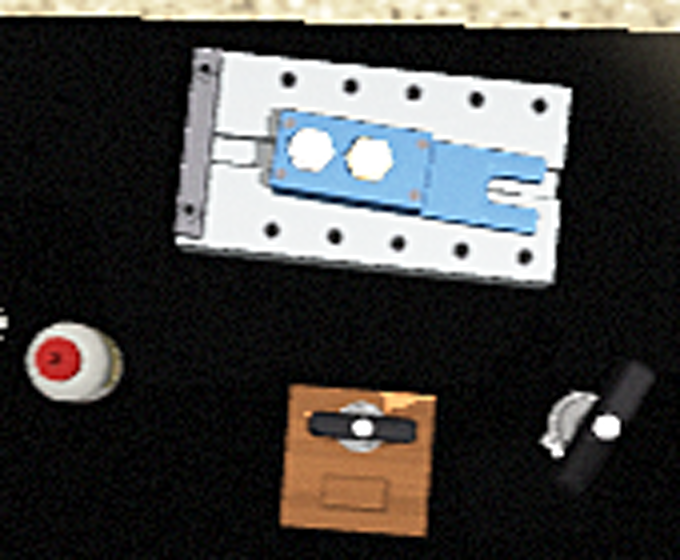

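```bash
cat > m.py <<'E'
from h import *
c=load('t0.png')
f=lambda x,y,z: onz(c,235+(x+.5)/4-.5,125+(y+.5)/4-.5,z)
up=np.array([f(x,y,.042) for x,y in [(289,79),(351,87),(413,93),(477,100),(540,106)]])
lo=np.array([f(x,y,.042) for x,y in [(272,230),(335,236),(398,243),(461,249),(525,257)]])
mid=(up+lo)/2
def ang(P): 
    d=np.polyfit(P[:,1],P[:,0],1)[0]; return -np.degrees(np.arctan(d))
print('mid',mid,'yaw',ang(up),ang(lo))
d=up-lo; print('cross yaw',np.degrees(np.arctan2(d[:,1],d[:,0])))
print('stop screws',f(205,68,.06),f(189,210,.06))
# manifold corners top of block z=.076
print('block corners',[f(x,y,.076).round(4) for x,y in [(282,110),(270,188),(433,131),(421,214)]])
print('foot corners',[f(x,y,.054).round(4) for x,y in [(546,157),(535,235),(545,182),(541,208)]])
print('ports',f(311,150,.095),f(369,159,.095))
print('wing',f(308,424,.104),f(416,430,.104),f(362,428,.104))
print('holder',[f(x,y,.034).round(4) for x,y in [(290,384),(436,396),(427,536),(280,527)]])
E
python3 m.py
```

```text
mid [[ 0.54187758 -0.21858396  0.042     ]
 [ 0.53859964 -0.25617111  0.042     ]
 [ 0.53563384 -0.29372533  0.042     ]
 [ 0.53268078 -0.33185645  0.042     ]
 [ 0.52943433 -0.36996546  0.042     ]] yaw -4.695104131152832 -4.611731070899611
cross yaw [-4.71134254 -4.6054126  -4.37660583 -4.97875043 -4.71590933]
stop screws [ 0.58894993 -0.17329172  0.06      ] [ 0.50424838 -0.16667528  0.06      ]
block corners [array([ 0.5617, -0.2201,  0.076 ]), array([ 0.516 , -0.2145,  0.076 ]), array([ 0.5517, -0.3077,  0.076 ]), array([ 0.5032, -0.3018,  0.076 ])]
foot corners [array([ 0.5421, -0.3762,  0.054 ]), array([ 0.4955, -0.3704,  0.054 ]), array([ 0.5272, -0.3758,  0.054 ]), array([ 0.5116, -0.3737,  0.054 ])]
ports [ 0.53529105 -0.23795435  0.095     ] [ 0.53100569 -0.27079693  0.095     ]
wing [ 0.38120631 -0.24064043  0.104     ] [ 0.3794487  -0.30013041  0.104     ] [ 0.37977915 -0.27040308  0.104     ]
holder [array([ 0.4046, -0.2279,  0.034 ]), array([ 0.3997, -0.3153,  0.034 ]), array([ 0.3166, -0.3117,  0.034 ]), array([ 0.3196, -0.2244,  0.034 ])]
```

Two T-bolts are in view: the one in the holder (crop 362,428) and a longer-winged one standing on the worktop (crop 605,427). The smaller one, in the holder's +x pocket, fits the description. The stop bar is at the left (+y) end. The manifold sits about 2.7° askew and 39 mm short of the stop.

>>> carry_out(steps=[[[2,2.5,0],6,0],[[3.4,3.4,0],7,0],[[3.4,3.4,0],7,0],[[3.4,3.4,0],7,0],[[3.4,3.4,0],7,0],[[3.4,3.4,0],7,0],[[3.4,3.4,0],7,0],[[3.4,3.4,0],7,0],[[3.4,3.4,0],7,0],[[0,0,0],0,0]])

```text
time: 1.1
position: [0.5217, -0.2738, 0.2392]
tool_rot: [0.999, -0.042, -0.002, -0.002]
ft_force: [-0.0, -0.3, -0.4]
grip_width: 0.0869
```

```bash
cat > st.py <<'E'
from h import *
from scipy.spatial.transform import Rotation as Ro
def st():
    o=robot.get_obs(); x=Ro.from_quat(o['tool_rot']).as_matrix()
    print('t',round(o['time'],2),'p',(np.array(o['position'])*1000).round(1),'jaw',np.degrees(np.arctan2(x[1,0],x[0,0])).round(2),'z',x[:,2].round(3),'q6',round(o['q'][5],3),'F',np.round(o['ft_force'],1),'M',np.round(o['moment'],2),'w',round(o['grip_width']*1000,1))
    return o
E
python3 -c "
from st import *
st(); shot('wrist','w1.png')"
```

```text
t 1.1 p [ 521.7 -273.8  239.2] jaw -4.79 z [-0.003  0.003 -1.   ] q6 -0.59 F [-0.  -0.3 -0.4] M [-0.01 -0.04 -0.03] w 86.9
```

View pics/w1.png

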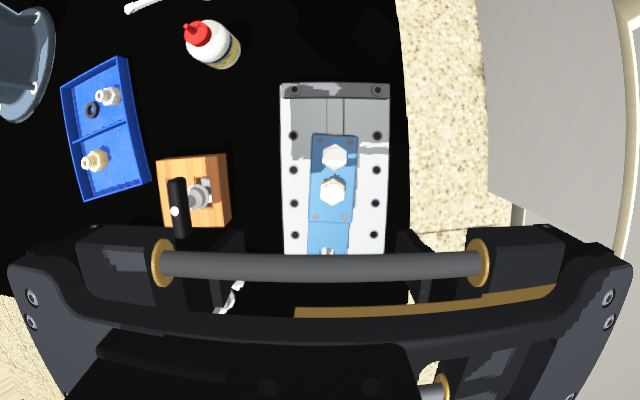

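```bash
python3 - <<'E'
import cv2
a=cv2.imread('pics/w1.png')[72:262,150:410]
cv2.imwrite('pics/w1c.png',cv2.resize(a,None,fx=3,fy=3,interpolation=cv2.INTER_CUBIC))
E
```

```text
(no output)
```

View pics/w1c.png

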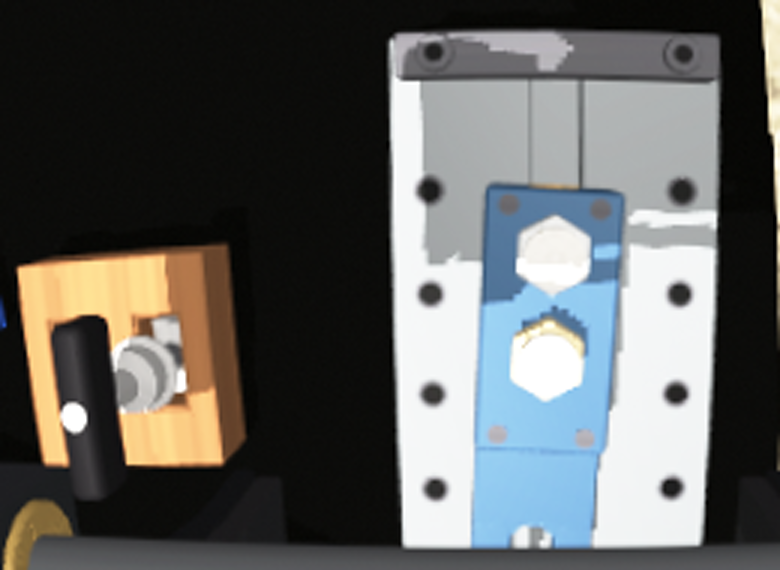

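```bash
cat > m2.py <<'E'
from h import *
c=load('w1.png')
f=lambda x,y,z: onz(c,150+(x+.5)/3-.5,72+(y+.5)/3-.5,z,True)
P=lambda L,z: np.array([f(x,y,z) for x,y in L])
def line(Q):
    a=np.polyfit(Q[:,1],Q[:,0],1); return a
l=P([(429,190),(430,294),(432,393),(435,489)],.042); r=P([(682,191),(680,294),(676,393),(671,487)],.042)
print('eye',c['eye']); m=(l+r)/2; print(m.round(4)); a=line(m); print('slot x=a*y+b',a,'yaw',-np.degrees(np.arctan(a[0])),'width',np.linalg.norm(l-r,axis=1))
e=P([(530,90),(582,90),(530,150),(582,150)],.042); print('slot edges',e.round(4),'line err',(e[:2].mean(0)[0]-np.polyval(a,e[:2,1].mean())))
print('stop',P([(400,79),(717,81)],.060).round(4),P([(400,79),(717,81)],.042).round(4),'screws',P([(433,51),(683,54)],.06).round(4))
b=P([(488,184),(625,193),(476,448),(603,455)],.076); print('block',b.round(4)); fm=(b[0]+b[1])/2; nm=(b[2]+b[3])/2
d=fm-nm; print('len',np.linalg.norm(d),'yaw',-np.degrees(np.arctan2(d[0],d[1])),'widths',np.linalg.norm(b[0]-b[1]),np.linalg.norm(b[2]-b[3]))
d/=np.linalg.norm(d); print('far',fm,'grasp',(fm+nm)/2-.012*d)
print('bolt top',f(73,417,.114),'wing ends',f(74,320,.114),f(97,497,.114))
E
python3 m2.py
```

```text
eye [ 0.52830826 -0.20559117  0.37955355]
[[ 0.5426 -0.2182  0.042 ]
 [ 0.5395 -0.2563  0.042 ]
 [ 0.5363 -0.2939  0.042 ]
 [ 0.5333 -0.332   0.042 ]]
slot x=a*y+b [0.08182057 0.56042361] yaw -4.677553611286367 width [0.09198564 0.09236546 0.09226939 0.09196426]
slot edges [[ 0.5361 -0.1815  0.042 ]
 [ 0.5547 -0.1828  0.042 ]
 [ 0.5343 -0.2033  0.042 ]
 [ 0.5529 -0.2047  0.042 ]] line err -0.0001629598789210096
stop [[ 0.4919 -0.1748  0.06  ]
 [ 0.6002 -0.1833  0.06  ]] [[ 0.4899 -0.1731  0.042 ]
 [ 0.6043 -0.182   0.042 ]] screws [[ 0.504  -0.1663  0.06  ]
 [ 0.589  -0.1734  0.06  ]]
block [[ 0.5192 -0.2134  0.076 ]
 [ 0.5634 -0.2197  0.076 ]
 [ 0.5072 -0.3022  0.076 ]
 [ 0.5506 -0.3084  0.076 ]]
len 0.0895959099172494 yaw -7.942242078453653 widths 0.0446877980784822 0.04382664473242779
far [ 0.54131826 -0.2165924   0.076     ] grasp [ 0.53347022 -0.27284555  0.076     ]
bolt top [ 0.38045947 -0.27042497  0.114     ] wing ends [ 0.38719045 -0.23924167  0.114     ] [ 0.3832251  -0.29806928  0.114     ]
```

>>> carry_out(steps=[[[1.2,0.1,-3],-2.8,0],[[0,0,-4.5],0,0],[[0,0,-4.5],0,0],[[0,0,-3],0,0],[[0,0,-1.2],0,0],[[0,0,-0.6],0,0],[[0,0,0],0,0]], squeeze=25)

```text
time: 1.85
position: [0.529, -0.2818, 0.0675]
tool_rot: [0.997, -0.074, -0.001, 0.002]
ft_force: [-0.1, 0.4, 0.0]
grip_width: 0.087
```

```bash
python3 -c "
from st import *
st()"
```

```text
t 1.85 p [ 529.  -281.8   67.5] jaw -8.48 z [-0.003 -0.004 -1.   ] q6 -0.52 F [-0.1  0.4  0. ] M [-0.02 -0.09 -0.  ] w 87.0
```

>>> carry_out(steps=[[[0.45,0.9,0],0.8,0],[[0,0,0],0,0.6],[[0,0,0],0,0.8],[[0,0,0],0,1],[[0,0,0],0,1],[[0,0,0],0,1],[[0,0,0],0,1]], squeeze=25)

```text
time: 2.55
position: [0.5357, -0.274, 0.0737]
tool_rot: [0.998, -0.066, 0.002, 0.005]
ft_force: [-5.4, 0.7, 1.4]
grip_width: 0.0469
```

```bash
python3 -c "
from st import *
st()"
```

```text
t 2.55 p [ 535.7 -274.    73.7] jaw -7.58 z [ 0.003 -0.01  -1.   ] q6 -0.517 F [-5.4  0.7  1.4] M [0.02 0.68 0.06] w 46.9
```

>>> carry_out(steps=[[[0.12,0,0],1.5,1],[[0.12,0,0],1.5,1],[[0.06,0.7,0],0,1],[[0.07,0.8,0],0,1],[[0.06,0.7,0],0,1],[[0.04,0.5,0],0,1],[[0,0,0],0,1]])

```text
time: 3.25
position: [0.542, -0.2471, 0.0738]
tool_rot: [0.999, -0.037, 0.004, 0.007]
ft_force: [-1.4, -1.6, -0.8]
grip_width: 0.0458
```

```bash
python3 -c "
from st import *
o=st(); p=o['position']; print('slot err mm',(p[0]-(.5604+.0818*p[1]))*1000)"
```

```text
t 3.25 p [ 542.  -247.1   73.8] jaw -4.27 z [ 0.007 -0.014 -1.   ] q6 -0.529 F [-1.4 -1.6 -0.8] M [-0.18  0.14 -0.02] w 45.8
slot err mm 1.8628137866204542
```

>>> carry_out(steps=[[[-0.18,0.3,0],-0.4,1],[[0.03,0.3,0],0,1],[[0.02,0.25,0],0,1],[[0.02,0.25,0],0,1],[[0.02,0.2,0],0,1]])

```text
time: 3.75
position: [0.5418, -0.2358, 0.0741]
tool_rot: [0.999, -0.039, 0.005, 0.01]
ft_force: [-3.9, -11.1, -1.1]
grip_width: 0.0458
```

```bash
cat >> st.py <<'E'
def s2():
    o=st(); p=o['position']; print('slot err mm',(p[0]-(.5604+.0818*p[1]))*1000,'plate y mm', np.dot(p[:2]-np.array([.5459,-.1788]),[.0815,.9967])*1000+97)
    return o
E
python3 -c "
from st import *
s2()"
```

```text
t 3.75 p [ 541.8 -235.8   74.1] jaw -4.51 z [ 0.009 -0.02  -1.   ] q6 -0.503 F [ -3.9 -11.1  -1.1] M [-1.68  0.55  0.31] w 45.8
slot err mm 0.703406549828145 plate y mm 39.85929494973665
```

>>> carry_out(steps=[[[-0.07,0.15,0],-0.2,1],[[0,0.2,0],0,1],[[0,0.2,0],0,1]])

```text
time: 4.05
position: [0.5418, -0.2356, 0.0747]
tool_rot: [0.999, -0.039, 0.006, 0.015]
ft_force: [-2.6, -7.6, -1.9]
grip_width: 0.0458
```

```bash
python3 -c "
from st import *
s2()"
```

```text
t 4.05 p [ 541.8 -235.6   74.7] jaw -4.45 z [ 0.011 -0.03  -0.999] q6 -0.492 F [-2.6 -7.6 -1.9] M [-1.18  0.37  0.18] w 45.8
slot err mm 0.6843441006650908 plate y mm 40.05461477219899
```

>>> carry_out(steps=[[[0,0,0],0,0.5],[[0,0,0],0,0.2],[[0,0,0],0,0],[[0,0,0],0,0],[[0,0,4],0,0],[[0,-1,5],0,0],[[0,-4,4],0,0],[[0,-4,0],0,0],[[0,0,0],0,0]])

```text
time: 4.95
position: [0.5393, -0.3184, 0.2053]
tool_rot: [0.999, -0.038, 0.002, 0.011]
ft_force: [-0.2, -0.4, -0.6]
grip_width: 0.0866
```

```bash
python3 -c "
from st import *
s2(); shot('wrist','w2.png')
import cv2
a=cv2.imread('pics/w2.png')[60:260,200:440]
cv2.imwrite('pics/w2c.png',cv2.resize(a,None,fx=3,fy=3,interpolation=cv2.INTER_CUBIC))"
```

```text
t 4.95 p [ 539.3 -318.4  205.3] jaw -4.32 z [ 0.004 -0.022 -1.   ] q6 -0.622 F [-0.2 -0.4 -0.6] M [-0.04 -0.08  0.07] w 86.6
slot err mm 4.932063700263556 plate y mm -42.70525803171927
```

View pics/w2c.png

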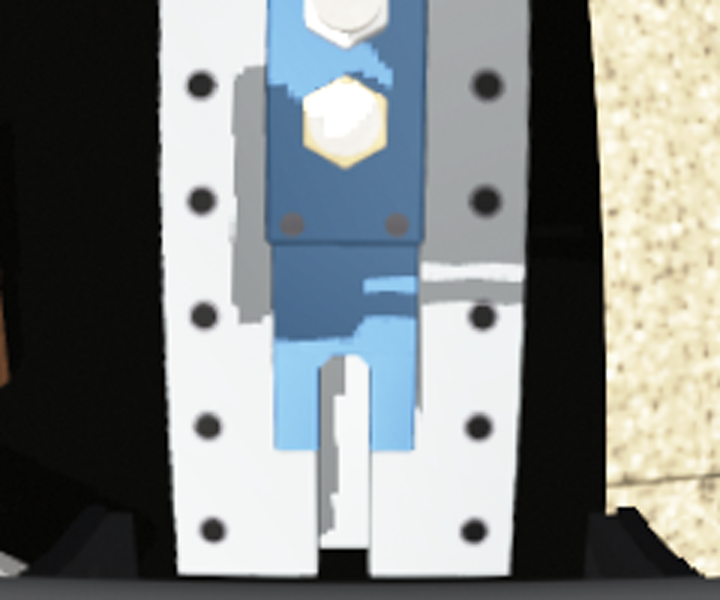

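```bash
cat > m3.py <<'E'
from h import *
c=load('w2.png')
f=lambda x,y,z: onz(c,200+(x+.5)/3-.5,60+(y+.5)/3-.5,z,True)
P=lambda L,z: np.array([f(x,y,z) for x,y in L])
l=P([(201,85),(202,201),(204,317),(208,427),(213,531)],.042); r=P([(487,85),(485,201),(483,317),(478,427),(474,531)],.042)
m=(l+r)/2; a=np.polyfit(m[:,1],m[:,0],1); print(m.round(4)); print('slot',a,-np.degrees(np.arctan(a[0])))
e=P([(318,540),(370,540)],.042); print('mouth',e.round(4),e.mean(0)[0]-np.polyval(a,e[:,1].mean()))
def loc(q): 
    x=(q[0]-np.polyval(a,q[1]))*.9967; return (x*1e3).round(2), (np.dot(q[:2]-np.array([.5459,-.1788]),[.0815,.9967])*1e3+97).round(2)
for n,L,z in [('block near',[(267,242),(421,243)],.076),('foot near end',[(275,450),(414,450)],.054),('notch edges',[(319,440),(370,440),(319,380),(370,380)],.054),('seat arc bottom',[(345,354)],.054),('plate end',[(178,575),(511,575)],.042)]:
    print(n,[loc(q) for q in P(L,z)])
E
python3 m3.py; python3 -c "
import cv2
a=cv2.imread('pics/w2.png')[0:130,240:400]
cv2.imwrite('pics/w2d.png',cv2.resize(a,None,fx=4,fy=4,interpolation=cv2.INTER_CUBIC))"
```

```text
[[ 0.5428 -0.2176  0.042 ]
 [ 0.5398 -0.2555  0.042 ]
 [ 0.5368 -0.2938  0.042 ]
 [ 0.5337 -0.3315  0.042 ]
 [ 0.5308 -0.3695  0.042 ]]
slot [0.07978247 0.56019216] -4.561536708487395
mouth [[ 0.5216 -0.372   0.042 ]
 [ 0.5399 -0.3734  0.042 ]] 0.0003002163647490841
block near [(np.float64(-21.53), np.float64(8.71)), (np.float64(22.82), np.float64(8.59))]
foot near end [(np.float64(-22.13), np.float64(-60.73)), (np.float64(23.36), np.float64(-60.48))]
notch edges [(np.float64(-7.67), np.float64(-57.23)), (np.float64(8.94), np.float64(-57.14)), (np.float64(-7.54), np.float64(-37.19)), (np.float64(8.79), np.float64(-37.11))]
seat arc bottom [(np.float64(0.78), np.float64(-28.67))]
plate end [(np.float64(-59.76), np.float64(-112.06)), (np.float64(60.42), np.float64(-111.3))]
```

View pics/w2d.png

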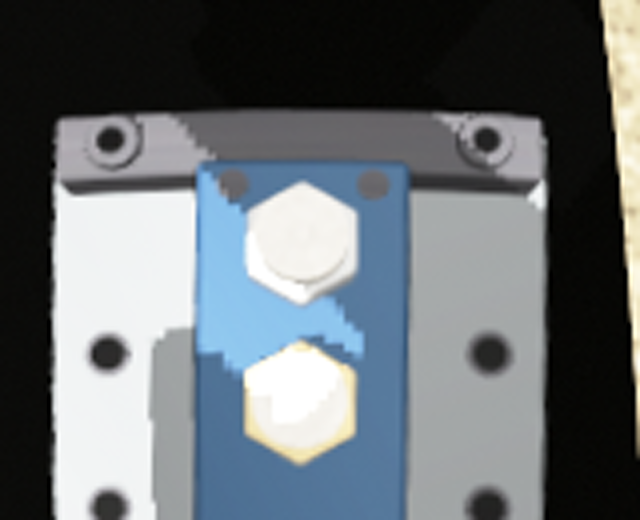

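The last crop shows the far face flush against the stop bar, and the notch is centred over the slot to about 0.6 mm. Next is the bolt in the holder.

>>> carry_out(steps=[[[-3.2,1,0],1.8,0],[[-3.6,1,0],0,0],[[-3.6,1,0],0,0],[[-3.6,1,0],0,0],[[-2,0.8,0],0,0],[[0,0,0],0,0]])

```text
time: 5.6
position: [0.3717, -0.2553, 0.2015]
tool_rot: [1.0, -0.019, -0.001, 0.003]
ft_force: [0.4, 0.0, 0.4]
grip_width: 0.0873
```

```bash
python3 -c "
from st import *
st()"
```

```text
t 5.6 p [ 371.7 -255.3  201.5] jaw -2.19 z [-0.002 -0.006 -1.   ] q6 -0.804 F [0.4 0.  0.4] M [-0.05 -0.13 -0.03] w 87.3
```

>>> carry_out(steps=[[[0.8,-1.5,-2],-0.3,0],[[0,0,-2.5],0,0],[[0,0,-1.5],0,0],[[0,0,0],0,0]], squeeze=40)

```text
time: 6.0
position: [0.383, -0.2686, 0.1399]
tool_rot: [1.0, -0.021, 0.001, 0.003]
ft_force: [0.0, 0.4, -0.5]
grip_width: 0.0869
```

```bash
python3 -c "
from st import *
st()"
```

```text
t 6.0 p [ 383.  -268.6  139.9] jaw -2.41 z [ 0.001 -0.006 -1.   ] q6 -0.803 F [ 0.   0.4 -0.5] M [ 0.01 -0.05 -0.04] w 86.9
```

>>> carry_out(steps=[[[-0.3,-0.2,-1.5],0,0],[[0,0,-1.5],0,0],[[0,0,-0.4],0,0],[[0,0,0],0,0.5],[[0,0,0],0,0.8],[[0,0,0],0,1],[[0,0,0],0,1],[[0,0,0],0,1],[[0,0,0],0,1]], squeeze=40)

```text
time: 6.9
position: [0.3853, -0.2713, 0.1085]
tool_rot: [1.0, -0.019, 0.004, 0.006]
ft_force: [-0.2, -0.6, -0.8]
grip_width: 0.0472
```

```bash
python3 -c "
from st import *
st()"
```

```text
t 6.9 p [ 385.3 -271.3  108.5] jaw -2.2 z [ 0.007 -0.011 -1.   ] q6 -0.809 F [-0.2 -0.6 -0.8] M [ 0.01 -0.04 -0.02] w 47.2
```

>>> carry_out(steps=[[[-0.4,0.05,-0.2],0,1],[[-0.1,0,0],0,1],[[0,0,0],0,1],[[0,0,0],0,1],[[0,0,0],0,1],[[0,0,0],0,1]])

```text
time: 7.5
position: [0.3798, -0.2708, 0.1065]
tool_rot: [1.0, -0.02, 0.004, 0.006]
ft_force: [0.3, 0.9, 0.2]
grip_width: 0.0137
```

```bash
python3 -c "
from st import *
st()"
```

```text
t 7.5 p [ 379.8 -270.8  106.5] jaw -2.25 z [ 0.008 -0.011 -1.   ] q6 -0.817 F [0.3 0.9 0.2] M [ 0.02 -0.12  0.02] w 13.7
```

>>> carry_out(steps=[[[0,0,1.5],0,1],[[0,0,2.5],0,1],[[0,0,2.5],0,1],[[0,0,1.5],0,1],[[0,0,0],0,1]])

```text
time: 8.0
position: [0.3779, -0.2688, 0.1868]
tool_rot: [1.0, -0.019, 0.001, 0.003]
ft_force: [0.9, 0.7, -2.0]
grip_width: 0.0133
```

```bash
python3 -c "
from st import *
st()"
```

```text
t 8.0 p [ 377.9 -268.8  186.8] jaw -2.23 z [ 0.002 -0.006 -1.   ] q6 -0.818 F [ 0.9  0.7 -2. ] M [-0.03 -0.12 -0.01] w 13.3
```

Bolt is up (Fz −2 N matches its weight). Over to the slot.

>>> carry_out(steps=[[[2,-1.2,0],-1.2,1],[[3,-1.9,0],-1.2,1],[[3.4,-2.1,0],0,1],[[3.4,-2.1,0],0,1],[[2,-1.2,0],0,1],[[0.3,-0.2,0],0,1],[[0,0,0],0,1]])

```text
time: 8.7
position: [0.518, -0.3528, 0.1768]
tool_rot: [0.999, -0.041, -0.006, -0.004]
ft_force: [-0.4, 0.1, -2.5]
grip_width: 0.0138
```

```bash
python3 -c "
from st import *
s2()"
```

```text
t 8.7 p [ 518.  -352.8  176.8] jaw -4.74 z [-0.012  0.008 -1.   ] q6 -0.69 F [-0.4  0.1 -2.5] M [ 0.04 -0.1  -0.01] w 13.8
slot err mm -13.54917723055804 plate y mm -78.6711242671943
```

>>> carry_out(steps=[[[1.3,-1,-1],0,1],[[0,0,-0.8],0,1],[[0,0,0],0,1]])

```text
time: 9.0
position: [0.5261, -0.3588, 0.1551]
tool_rot: [0.999, -0.041, -0.011, -0.007]
ft_force: [-1.4, 0.1, -2.6]
grip_width: 0.0138
```

```bash
python3 -c "
from st import *
s2(); shot('wrist','w3.png'); shot('side','s3.png')
import cv2
a=cv2.imread('pics/w3.png')[100:280,220:420]; b=cv2.imread('pics/s3.png')[130:290,180:340]
a=cv2.resize(a,(400,360),interpolation=cv2.INTER_CUBIC); b=cv2.resize(b,(400,400),interpolation=cv2.INTER_CUBIC)[:360]
cv2.imwrite('pics/w3c.png',cv2.hconcat([a,b]))"
```

```text
t 9.0 p [ 526.1 -358.8  155.1] jaw -4.73 z [-0.021  0.016 -1.   ] q6 -0.688 F [-1.4  0.1 -2.6] M [-0.   -0.08 -0.01] w 13.8
slot err mm -4.944754916558991 plate y mm -83.97443458993206
```

View pics/w3c.png

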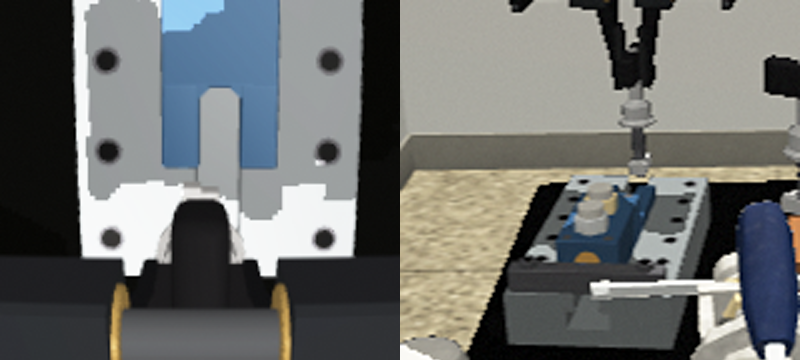

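The wrist view shows the wing at (200,230) in front of the foot with the slot ahead of it. The side view shows the bolt hanging clear above the plate. The tool tilt has crept to about 1.5°, so I'll see how it behaves when held still.

>>> carry_out(steps=[[[0,0,0],0,1],[[0,0,0],0,1],[[0,0,0],0,1],[[0,0,0],0,1]])

```text
time: 9.5
position: [0.526, -0.3589, 0.1584]
tool_rot: [0.999, -0.041, -0.009, -0.006]
ft_force: [0.4, 0.3, -2.0]
grip_width: 0.0134
```

```bash
python3 -c "
from st import *
s2()"
```

```text
t 9.5 p [ 526.  -358.9  158.4] jaw -4.74 z [-0.017  0.012 -1.   ] q6 -0.688 F [ 0.4  0.3 -2. ] M [-0.01 -0.1   0.02] w 13.4
slot err mm -5.044970521768111 plate y mm -84.16450574258647
```

>>> carry_out(steps=[[[0.7,-0.2,-0.5],0,1],[[0.2,-0.1,-0.3],0,1],[[0,0,0],0,1]])

```text
time: 9.8
position: [0.5361, -0.3625, 0.1503]
tool_rot: [0.999, -0.041, -0.008, -0.005]
ft_force: [0.3, 0.2, -2.3]
grip_width: 0.0138
```

```bash
python3 -c "
from st import *
s2()"
```

```text
t 9.8 p [ 536.1 -362.5  150.3] jaw -4.75 z [-0.016  0.011 -1.   ] q6 -0.681 F [ 0.3  0.2 -2.3] M [ 0.   -0.12 -0.  ] w 13.8
slot err mm 5.383851704968579 plate y mm -86.86116936133806
```

>>> carry_out(steps=[[[-0.3,0,-0.2],0,1],[[-0.05,0,0],0,1],[[0,0,0],0,1]])

```text
time: 10.1
position: [0.5323, -0.3623, 0.1474]
tool_rot: [0.999, -0.041, -0.009, -0.006]
ft_force: [0.3, -0.2, -1.8]
grip_width: 0.0137
```

```bash
python3 -c "
from st import *
s2()"
```

```text
t 10.1 p [ 532.3 -362.3  147.4] jaw -4.73 z [-0.017  0.012 -1.   ] q6 -0.685 F [ 0.3 -0.2 -1.8] M [-0.05 -0.1  -0.  ] w 13.7
slot err mm 1.551706874489911 plate y mm -86.99646514909693
```

>>> carry_out(steps=[[[0,0,-0.6],0,1],[[0,0,-0.5],0,1],[[0,0,-0.4],0,1]], squeeze=40)

```text
time: 10.4
position: [0.5324, -0.3626, 0.132]
tool_rot: [0.999, -0.041, -0.008, -0.005]
ft_force: [0.1, -0.4, -2.9]
grip_width: 0.0137
```

```bash
python3 -c "
from st import *
s2()"
```

```text
t 10.4 p [ 532.4 -362.6  132. ] jaw -4.74 z [-0.016  0.011 -1.   ] q6 -0.685 F [ 0.1 -0.4 -2.9] M [-0.08 -0.13  0.01] w 13.7
slot err mm 1.6625531730144472 plate y mm -87.26095328484931
```

>>> carry_out(steps=[[[0,0,-0.6],0,1],[[0,0,-0.6],0,1],[[0,0,-0.5],0,1],[[0,0,-0.3],0,1]])

```text
time: 10.8
position: [0.5324, -0.3624, 0.1103]
tool_rot: [0.999, -0.041, -0.009, -0.006]
ft_force: [-1.2, 2.1, 19.5]
grip_width: 0.014
```

```bash
python3 -c "
from st import *
s2()"
```

```text
t 10.8 p [ 532.4 -362.4  110.3] jaw -4.75 z [-0.017  0.012 -1.   ] q6 -0.685 F [-1.2  2.1 19.5] M [ 0.45  0.39 -0.03] w 14.0
slot err mm 1.6258931400261467 plate y mm -87.13794991134924
```

>>> carry_out(steps=[[[0,0,0.1],0,1],[[0.05,0.6,0],0,1],[[0.05,0.6,0],0,1],[[0.05,0.6,0],0,1]])

```text
time: 11.2
position: [0.5342, -0.3441, 0.1112]
tool_rot: [0.999, -0.042, -0.008, -0.005]
ft_force: [1.4, 0.0, -1.8]
grip_width: 0.0136
```

```bash
python3 -c "
from st import *
s2()"
```

```text
t 11.2 p [ 534.2 -344.1  111.2] jaw -4.81 z [-0.016  0.011 -1.   ] q6 -0.661 F [ 1.4  0.  -1.8] M [-0.04 -0.11 -0.09] w 13.6
slot err mm 1.9494305274544432 plate y mm -68.75477520216012
```

>>> carry_out(steps=[[[0.05,0.6,0],0,1],[[0.05,0.6,0],0,1],[[0.05,0.6,0],0,1]])

```text
time: 11.5
position: [0.5357, -0.3236, 0.1109]
tool_rot: [0.999, -0.042, -0.008, -0.006]
ft_force: [0.1, -0.6, -1.8]
grip_width: 0.0135
```

```bash
python3 -c "
from st import *
s2()"
```

```text
t 11.5 p [ 535.7 -323.6  110.9] jaw -4.76 z [-0.016  0.012 -1.   ] q6 -0.636 F [ 0.1 -0.6 -1.8] M [-0.11 -0.13  0.05] w 13.5
slot err mm 1.77505642783915 plate y mm -48.13529136402411
```

>>> carry_out(steps=[[[0.04,0.45,0],0,1],[[0.03,0.3,0],0,1],[[0.01,0.15,0],0,1]])

```text
time: 11.8
position: [0.5367, -0.3128, 0.111]
tool_rot: [0.999, -0.041, -0.009, -0.005]
ft_force: [-0.6, -1.2, -3.3]
grip_width: 0.0133
```

```bash
python3 -c "
from st import *
s2()"
```

```text
t 11.8 p [ 536.7 -312.8  111. ] jaw -4.68 z [-0.017  0.012 -1.   ] q6 -0.623 F [-0.6 -1.2 -3.3] M [-0.46  0.05  0.04] w 13.3
slot err mm 1.8374207264486575 plate y mm -37.280835549868016
```

>>> carry_out(steps=[[[0,-0.07,-0.04],0,1],[[-0.01,0.01,0],-8,1],[[-0.02,0.01,0],-8,1],[[-0.02,0,0],-8,1],[[-0.02,0,0],-8,1]])

```text
time: 12.3
position: [0.5364, -0.314, 0.1109]
tool_rot: [0.946, -0.325, -0.006, -0.008]
ft_force: [-0.5, -0.6, -2.6]
grip_width: 0.0135
```

```bash
cat >> st.py <<'E'
def s3():
    o=s2(); R_=Ro.from_quat(o['tool_rot']).as_matrix(); p=o['position']+R_[:,2]*.0965; q=o['position']+R_[:,2]*.056
    g=lambda p:((p[0]-(.5604+.0818*p[1]))*1000, np.dot(p[:2]-np.array([.5459,-.1788]),[.0815,.9967])*1000+97)
    print('head',np.round(g(p),2),'z',(p[2]*1000).round(1),'at foot',np.round(g(q),2))
E
python3 -c "
from st import *
s3()"
```

```text
t 12.3 p [ 536.4 -314.   110.9] jaw -37.95 z [-0.007  0.018 -1.   ] q6 -0.058 F [-0.5 -0.6 -2.6] M [-0.08 -0.03 -0.02] w 13.5
slot err mm 1.7203038471145238 plate y mm -38.54933461016145
head [  0.95 -36.84] z 14.4 at foot [  1.27 -37.56]
```

>>> carry_out(steps=[[[-0.04,0,0],-8,1],[[-0.04,0,0],-8,1],[[-0.04,0,0],-8,1],[[-0.03,0,0],-8,1],[[-0.03,0,0],-8,1]])

```text
time: 12.8
position: [0.5336, -0.3147, 0.1109]
tool_rot: [0.767, -0.641, -0.004, -0.01]
ft_force: [0.4, 0.3, -2.0]
grip_width: 0.0134
```

```bash
python3 -c "
from st import *
s3()"
```

```text
t 12.8 p [ 533.6 -314.7  110.9] jaw -79.78 z [ 0.006  0.021 -1.   ] q6 0.655 F [ 0.4  0.3 -2. ] M [-0.   -0.    0.02] w 13.4
slot err mm -1.049201041203096 plate y mm -39.45916275794838
head [ -0.59 -37.41] z 14.4 at foot [ -0.78 -38.27]
```

>>> carry_out(steps=[[[0.04,0,0],-8,1],[[0.02,0,0],-7,1],[[0,0,-0.02],-5,1],[[0,0,-0.02],-5,1]])

```text
time: 13.2
position: [0.5324, -0.3149, 0.1106]
tool_rot: [-0.602, 0.798, 0.004, 0.01]
ft_force: [-0.3, 1.6, -1.0]
grip_width: 0.0135
```

```bash
python3 -c "
from st import *
s3()"
```

```text
t 13.2 p [ 532.4 -314.9  110.6] jaw -105.97 z [ 0.012  0.019 -1.   ] q6 1.107 F [-0.3  1.6 -1. ] M [0.24 0.03 0.03] w 13.5
slot err mm -2.201991008554116 plate y mm -39.75526804257211
head [ -1.22 -37.81] z 14.2 at foot [ -1.63 -38.63]
```

>>> carry_out(steps=[[[0.1,0,-0.02],-4,1],[[0.08,0,-0.02],-6,1],[[0.03,0,-0.02],-7,1],[[0,0,-0.02],-7,1]])

```text
time: 13.6
position: [0.5324, -0.3143, 0.11]
tool_rot: [-0.415, 0.91, 0.005, 0.01]
ft_force: [0.8, 0.9, -0.9]
grip_width: 0.0135
```

```bash
python3 -c "
from st import *
s3()"
```

```text
t 13.6 p [ 532.4 -314.3  110. ] jaw -130.99 z [ 0.015  0.018 -1.   ] q6 1.543 F [ 0.8  0.9 -0.9] M [0.31 0.01 0.07] w 13.5
slot err mm -2.2715739900287524 plate y mm -39.18746839458632
head [ -0.98 -37.36] z 13.5 at foot [ -1.52 -38.13]
```

>>> carry_out(steps=[[[0.15,0,0],0,1],[[0.08,0,-0.02],-6,1],[[0.05,0,-0.02],-7,1],[[0.05,0,-0.02],-7,1],[[0.05,0,-0.02],-7,1]])

```text
time: 14.1
position: [0.5332, -0.3137, 0.1092]
tool_rot: [-0.188, 0.982, 0.006, 0.009]
ft_force: [-1.2, 0.1, -0.5]
grip_width: 0.0137
```

```bash
python3 -c "
from st import *
s3()"
```

```text
t 14.1 p [ 533.2 -313.7  109.2] jaw -158.3 z [ 0.015  0.015 -1.   ] q6 2.023 F [-1.2  0.1 -0.5] M [0.28 0.22 0.05] w 13.7
slot err mm -1.511177953510523 plate y mm -38.48563217628359
head [ -0.19 -36.89] z 12.7 at foot [ -0.74 -37.56]
```

>>> carry_out(steps=[[[0.06,0,-0.02],-7,1],[[0.05,0,-0.01],-7,1],[[0.05,0,0],-7,1],[[0.05,0,0],-7,1],[[0.05,0,0],-7,1]])

```text
time: 14.6
position: [0.534, -0.3132, 0.1086]
tool_rot: [0.121, 0.993, 0.005, 0.008]
ft_force: [-0.1, 0.4, 0.6]
grip_width: 0.0139
```

```bash
python3 -c "
from st import *
s3()"
```

```text
t 14.6 p [ 534.  -313.2  108.6] jaw 166.11 z [ 0.017  0.009 -1.   ] q6 2.65 F [-0.1  0.4  0.6] M [0.31 0.25 0.12] w 13.9
slot err mm -0.7626752161632444 plate y mm -37.90526252406849
head [  0.8  -36.94] z 12.1 at foot [  0.15 -37.35]
```

>>> carry_out(steps=[[[0,0,0],0,0.5],[[0,0,0],0,0.5],[[0,0,0],0,0.5],[[0,0,0],0,0.5],[[0,0,1],0,0.5],[[0,0,2],0,0.5],[[0,0,1.5],8.5,0.5],[[0,0,0],8.5,0.5],[[0,0,0],8.5,0.5],[[0,0,0],8.5,0.5]])

```text
time: 15.6
position: [0.5366, -0.3158, 0.1611]
tool_rot: [-0.186, 0.982, 0.005, 0.009]
ft_force: [0.3, 0.7, -0.0]
grip_width: 0.0437
```

>>> carry_out(steps=[[[0,0,0],8.5,0.5],[[0,0,0],8.5,0.5],[[0,0,0],8.5,0.5],[[0,0,0],8.5,0.5],[[0,0,0],8.5,0.5],[[0,0,0],8.5,0.5],[[0,0,0],8.5,0.5],[[0,0,0],8.5,0.5],[[0,0,0],8.5,0.5],[[0,0,0],8.5,0.5]])

```text
time: 16.6
position: [0.5389, -0.3179, 0.1711]
tool_rot: [0.806, -0.592, -0.005, -0.007]
ft_force: [0.7, -0.3, 0.2]
grip_width: 0.0433
```

```bash
python3 -c "
from st import *
s3()"
```

```text
t 16.6 p [ 538.9 -317.9  171.1] jaw -72.58 z [-0.     0.018 -1.   ] q6 0.542 F [ 0.7 -0.3  0.2] M [0.01 0.02 0.01] w 43.3
slot err mm 4.532978100445839 plate y mm -42.20806520638709
head [  4.37 -40.51] z 74.6 at foot [  4.44 -41.22]
```

>>> carry_out(steps=[[[-0.1,0.1,-0.1],8.4,0.5],[[-0.1,0.1,-0.1],8.4,0.5],[[-0.1,0.1,-0.1],8.4,0.5],[[-0.1,0.1,-0.1],8.4,0.5],[[-0.05,0.05,-0.1],8.4,0.5],[[0,0,-0.1],8.4,0.5],[[0,0,-0.1],7,0.5],[[0,0,0],0,0.5]])

```text
time: 17.4
position: [0.5361, -0.3146, 0.1714]
tool_rot: [0.993, -0.118, -0.004, -0.003]
ft_force: [0.2, -0.8, 0.4]
grip_width: 0.0437
```

```bash
python3 -c "
from st import *
s3()"
```

```text
t 17.4 p [ 536.1 -314.6  171.4] jaw -13.59 z [-0.007  0.007 -1.   ] q6 -0.474 F [ 0.2 -0.8  0.4] M [-0.   -0.05  0.04] w 43.7
slot err mm 1.4446326236094986 plate y mm -39.152663295898776
head [  0.72 -38.56] z 74.9 at foot [  1.03 -38.81]
```

>>> carry_out(steps=[[[-0.2,0.15,-1],0,0.5],[[0,0,-1.2],0,0.5],[[0,0,-0.6],0,0.5],[[0,0,0],0,0.5]])

```text
time: 17.8
position: [0.5339, -0.313, 0.142]
tool_rot: [0.993, -0.121, -0.003, -0.003]
ft_force: [0.5, 0.4, -0.6]
grip_width: 0.0434
```

```bash
python3 -c "
from st import *
s3(); shot('wrist','w4.png'); shot('side','s4.png')
import cv2
a=cv2.imread('pics/w4.png')[100:280,220:420]; b=cv2.imread('pics/s4.png')[130:290,180:340]
a=cv2.resize(a,(400,360),interpolation=cv2.INTER_CUBIC); b=cv2.resize(b,(400,400),interpolation=cv2.INTER_CUBIC)[:360]
cv2.imwrite('pics/w4c.png',cv2.hconcat([a,b]))"
```

```text
t 17.8 p [ 533.9 -313.   142. ] jaw -13.92 z [-0.006  0.006 -1.   ] q6 -0.468 F [ 0.5  0.4 -0.6] M [-0.01 -0.11 -0.  ] w 43.4
slot err mm -0.9082735916990936 plate y mm -37.69838829090753
head [ -1.55 -37.15] z 45.5 at foot [ -1.28 -37.38]
```

View pics/w4c.png

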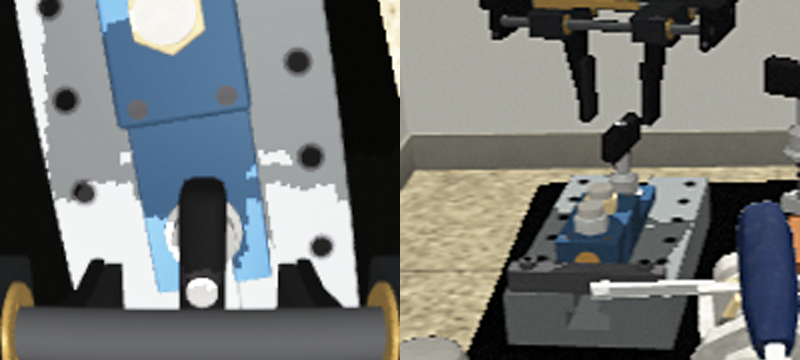

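The wing (203,240 in the wrist view) lies square between the open fingers, and the flange sits over the notch. I'll descend and re-grip.

>>> carry_out(steps=[[[0,0,-1.2],0,0.5],[[0,0,-1.2],0,0.5],[[0,0,-0.9],0,0.5],[[0,0,0],0,1],[[0,0,0],0,1],[[0,0,-0.05],0,1],[[0,0,-0.05],0,1],[[0,0,0],0,1],[[0,0,0],0,1]], squeeze=40)

```text
time: 18.8
position: [0.5348, -0.3136, 0.1058]
tool_rot: [0.993, -0.121, -0.002, -0.002]
ft_force: [0.1, 0.5, -2.5]
grip_width: 0.0138
```

```bash
python3 -c "
from st import *
s3()"
```

```text
t 18.8 p [ 534.8 -313.6  105.8] jaw -13.93 z [-0.004  0.005 -1.   ] q6 -0.468 F [ 0.1  0.5 -2.5] M [-0.01 -0.13  0.05] w 13.8
slot err mm 0.033802404750038484 plate y mm -38.29983847662416
head [ -0.4  -37.89] z 9.3 at foot [ -0.22 -38.06]
```

>>> carry_out(steps=[[[0.02,0,-0.02],-8,1],[[0.03,0,-0.01],-8,1],[[0.03,0,0],-8,1],[[0.03,0,0],-8,1],[[0.03,0,0],-8,1]])

```text
time: 19.3
position: [0.535, -0.3135, 0.1058]
tool_rot: [0.886, -0.464, -0.003, -0.002]
ft_force: [-0.2, 0.1, -1.3]
grip_width: 0.0136
```

```bash
python3 -c "
from st import *
s3()"
```

```text
t 19.3 p [ 535.  -313.5  105.8] jaw -55.26 z [-0.003  0.006 -1.   ] q6 0.251 F [-0.2  0.1 -1.3] M [-0.07  0.02  0.15] w 13.6
slot err mm 0.23062183479249931 plate y mm -38.18269021957295
head [ -0.1  -37.61] z 9.3 at foot [  0.04 -37.85]
```

>>> carry_out(steps=[[[0.03,0,0],-7,1],[[0.03,0,0],-7,1],[[0.03,0,0],-7,1],[[0.03,0,0],-6,1]])

```text
time: 19.7
position: [0.535, -0.3136, 0.1057]
tool_rot: [0.748, -0.664, -0.003, -0.002]
ft_force: [-0.7, -0.1, -1.2]
grip_width: 0.014
```

```bash
python3 -c "
from st import *
s3()"
```

```text
t 19.7 p [ 535.  -313.6  105.7] jaw -83.22 z [-0.003  0.006 -1.   ] q6 0.738 F [-0.7 -0.1 -1.2] M [-0.06  0.08  0.27] w 14.0
slot err mm 0.23973716430381042 plate y mm -38.23300540783495
head [ -0.07 -37.63] z 9.2 at foot [  0.06 -37.88]
```

>>> carry_out(steps=[[[0.02,0,0],-6,1],[[0.02,0,0],-6,1],[[0.02,0,0],-5,1]])

```text
time: 20.0
position: [0.535, -0.3137, 0.1057]
tool_rot: [-0.638, 0.77, 0.003, 0.001]
ft_force: [-0.1, 0.2, -0.9]
grip_width: 0.0132
```

```bash
python3 -c "
from st import *
s3()"
```

```text
t 20.0 p [ 535.  -313.7  105.7] jaw -100.66 z [-0.002  0.006 -1.   ] q6 1.043 F [-0.1  0.2 -0.9] M [ 0.1  -0.06  0.46] w 13.2
slot err mm 0.23223967235308507 plate y mm -38.38753312618755
head [ -0.04 -37.84] z 9.2 at foot [  0.07 -38.07]
```

>>> carry_out(steps=[[[0,0,0],0,0.5],[[0,0,0],0,0.5],[[0,0,0],0,0.5],[[0,0,0],0,0.5],[[0,0,0],0,0.5],[[0,0,1.5],0,0.5],[[0,0,4],0,0.5],[[0,-4,4],0,0.5],[[0,-4,2],0,0.5],[[0,-2,0],0,0.5]])

```text
time: 21.0
position: [0.5346, -0.409, 0.2271]
tool_rot: [-0.642, 0.766, 0.004, 0.001]
ft_force: [-0.4, -0.3, -0.5]
grip_width: 0.0436
```

>>> carry_out(steps=[[[0,0,0],8.5,0.5],[[0,0,0],8.5,0.5],[[0,0,0],8.5,0.5],[[0,0,0],8.5,0.5],[[0,0,0],8.5,0.5],[[0,0,0],8.5,0.5],[[0,0,0],8.5,0.5],[[0,0,0],8.5,0.5],[[0,0,0],8.5,0.5],[[0,0,0],8.5,0.5]])

```text
time: 22.0
position: [0.5351, -0.4156, 0.2436]
tool_rot: [0.993, -0.121, 0.005, 0.0]
ft_force: [0.5, 0.0, 0.7]
grip_width: 0.0434
```

```bash
python3 -c "
from st import *
s3(); shot('wrist','w5.png'); shot('side','s5.png')
import cv2
a=cv2.imread('pics/w5.png')[60:270,200:410]; b=cv2.imread('pics/s5.png')[130:290,180:340]
a=cv2.resize(a,(400,400),interpolation=cv2.INTER_CUBIC); b=cv2.resize(b,(400,400),interpolation=cv2.INTER_CUBIC)
cv2.imwrite('pics/w5c.png',cv2.hconcat([a,b]))"
```

```text
t 22.0 p [ 535.1 -415.6  243.6] jaw -13.88 z [ 0.011 -0.002 -1.   ] q6 -0.588 F [0.5 0.  0.7] M [-0.01 -0.05  0.02] w 43.4
slot err mm 8.666735585837081 plate y mm -139.88234303478015
head [   9.71 -139.95] z 147.1 at foot [   9.27 -139.92]
```

View pics/w5c.png

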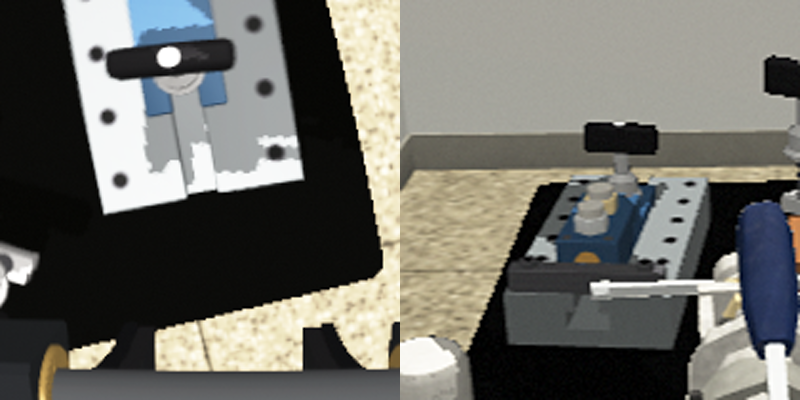

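The wing ended up crosswise over the notch, with the bolt upright. One top view will check the stop contact and the bottle.

```bash
python3 -c "
from st import *
shot('top','t6.png')
import cv2
a=cv2.imread('pics/t6.png')[125:265,235:405]
cv2.imwrite('pics/t6c.png',cv2.resize(a,None,fx=4,fy=4,interpolation=cv2.INTER_CUBIC))"
```

```text
(no output)
```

View pics/t6c.png

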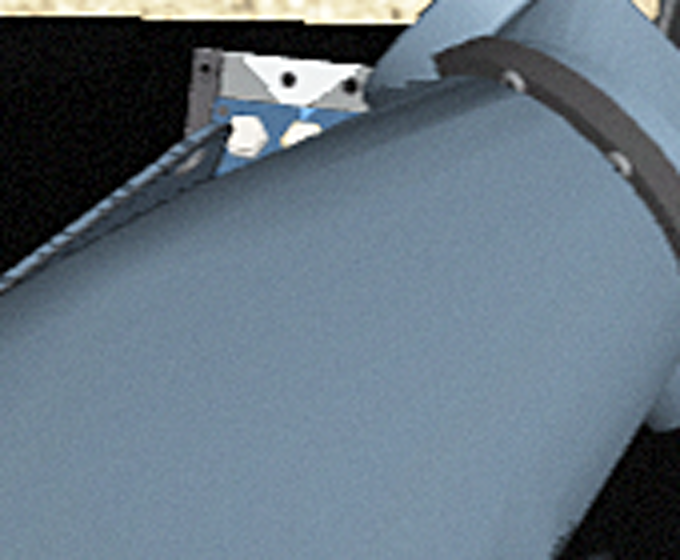

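```bash
python3 -c "
from rig import robot
print(robot.hand_in())"
```

```text
the job is handed in; nothing more can be done
None
```

The manifold is clamped on the T-slot plate against the stop bar, and I handed the job in at about 22 s on the robot's clock.

- **Manifold:** I straightened it over the slot and pushed it home. Afterwards the wrist camera showed the notch about 0.6 mm off the slot's centre line, no measurable skew, and the far face flush on the stop.
- **Bolt:** I took the smaller T-bolt from the holder, lowered it into the slot in front of the foot and slid it to the bottom of the notch. I then turned it clockwise until the head stood square, and re-gripped the wing once to finish tightening.
- **Clamping:** I turned the nut about 186° (3.24 rad) on the thread, assuming the head stopped at exactly 90°. That is about 0.7 rad past the point where it clamps, and the wrist moment rose to 0.46 N m at the end; 0.25 N m counts as tight.

**Last checks:** The side and wrist pictures showed the bolt upright at the notch and the gripper clear of everything. In the last top view the arm hid most of the scene, but the visible corner of the block still touched the stop. The bottle was hidden in that view and I took no picture of it after the first moves. I saw no force that suggested contact with it.

The tool tilted by up to about 1.7° along the way, and I allowed for it while placing and turning the bolt. No check failed or disagreed with another.

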